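# Jog the serving-hatch shutter with its momentary toggle

### The job

Jog the serving-hatch shutter up: on the control box whose toggle is a flat, wide paddle, push the toggle toward the box's raised arrow, to at least half of its travel, hold it over for at least a full second, then let go so that it springs back upright. Never push it over the other way, and leave the toggle with the round ball on the other box (the vent) alone.

Things in the scene. Friction and masses are not known exactly. Their poses are not given: they have to be found in the camera images.
- shutter_box: Control box of the shutter, low and grey, 140 mm long (its x), 90 mm wide (its y), dark cover plate at z = 48 mm, fixed. Origin: centre of its underside, on the table. A raised white arrow on the cover (x = 29 to 57 mm) points to the box's +x; a black cable stub sticks out 15 mm at the -x end. The paddle toggle stands in its middle.
- shutter_toggle (a joint): Toggle of shutter_box: black flat paddle 36 mm wide (box y), 10 mm thick (box x), from z = 75 to 130 mm above the table, on a 10 mm steel stem. Hinged at the box's x = y = 0, z = 50 mm, about its y axis. Value in rad: 0 upright, positive leans to the box's +x (arrow end); stops at +-0.7. Spring 0.5 N m/rad brings it upright when let go. Counts as over above 0.30.
- vent_box: Control box of the vent, the same housing, 140 mm long (its x), 90 mm wide (its y), dark cover plate at z = 48 mm, fixed. Origin: centre of its underside, on the table. A raised white arrow on the cover (x = 29 to 57 mm) points to the box's +x; a black cable stub sticks out 15 mm at the -x end. The ball toggle stands in its middle.
- vent_toggle (a joint): Toggle of vent_box, to be left alone: black ball 28 mm across, centre at z = 116 mm above the table, on a 10 mm steel stem. Hinged at the box's x = y = 0, z = 50 mm, about its y axis. Value in rad: 0 upright, positive leans to the box's +x (arrow end); stops at +-0.7. Spring 0.5 N m/rad brings it upright when let go. 

How it is judged:
On the way, in this order (a step that is already met when the one before it is completed fails the run):
1. the paddle toggle is held over toward the arrow (above 0.30 rad) for 0.8 s without a break (value of joint shutter_toggle above 0.3 rad), for 0.8 s.
2. the paddle toggle is let go and is back upright (within 0.1 rad) (value of joint shutter_toggle between -0.1 and 0.1 rad and contact force between the arm and shutter_box below 0.1 N), for 0.3 s.
At the end, for the whole second after the job is handed in: Both toggles stand upright, within 0.1 rad of centre, after the paddle toggle was held over toward the arrow, and the robot no longer touches the shutter box or its paddle (all of step 2 and value of joint vent_toggle between -0.1 and 0.1 rad).
It fails at once if the paddle toggle is pushed over the wrong way, away from the arrow (beyond 0.25 rad) (value of joint shutter_toggle below -0.25 rad).
It fails at once if the ball toggle of the other box is pushed over either way (beyond 0.2 rad) (value of joint vent_toggle above 0.2 rad or value of joint vent_toggle below -0.2 rad).
It also fails if it takes over 32 s, if anything falls off the work surface, if the arm or the gripper's body presses on something with over 40 N, if the wrist force passes 120 N, or if a joint passes its speed limit or range.

### The arm

A 6-joint arm with a two-finger parallel gripper is mounted at the origin on a cart in front of the work surface, level with it; the furniture and walls round the work are solid. World frame = base frame: x ahead of the robot, y to its left, z up, the work surface at z = 0. Lengths are in m, angles in rad, forces in N, time in s.
With the tool pointing down it reaches from about 0.375 to 0.975 m from the base axis. Payload 3.8 kg.
Tool frame: the origin (TCP) lies midway between the tips of the shut fingers; the grasp point (between the pads) lies 19 mm behind it; z points along the fingers, y is the line along which they close (so a half turn about z gives the same grasp; the last joint's range is limited). The gripper opens to 88 mm and grips with 3 to 60 N. Pads are 18 mm wide; open, the fingers measure 123 mm over their backs; the gripper's body (75 mm by 187 mm) begins 45 mm behind the grasp point.
Start: joints at [-1.143, 0.264, 1.604, -0, 1.274, -0.037], TCP at [0.303, -0.603, 0.239] pointing down, gripper open.
Joint ranges: [-2.63, 2.63], [-0.94, 2.18], [0.31, 2.57], [-1.31, 4.45], [0, 2.66], [-2.55, 2.55]. Speed limits (rad/s): [2.57, 2.57, 3.14, 3.14, 3.14, 3.14].

### API

Orientations are given as a rotation vector (axis times angle).
In Python, from cell import manip, inverse_kinematics, cams, order gives the robot as it stands. Calls block until the motion is done:
- manip.move_pose(position, orientation): joint-space move of the TCP to a pose.
- manip.move_linear(position, rate=0.15, rot=None): straight line of the TCP; rot=None keeps the orientation; rate is the mean speed in m/s.
- manip.set_joints(angles): joint-space move.
- manip.set_gripper(opening, force=None): finger opening in m; force is the grip in N (None keeps the last); returns when the fingers have stopped.
- manip.dwell(seconds).
- inverse_kinematics(position, orientation): joint angles nearest the present ones, or None.
- manip.state(): the state.
- cams.capture(name): name is "scene" or "top"; returns a dict with "image" (480x640x3 uint8, blue, green, red), "z_map" (480x640 float32, m along the optical axis (not along the pixel's ray), 0 where there is no reading), "intrinsics" (3x3 intrinsics, pixels), "position" and "orientation" of the camera in the world. Camera axes: x right, y down, z forward; pixel columns grow to the right and rows downward; lengths in m; the calibration is good to about 2 mm. A picture is of the moment at which its call begins.
A pose or a line that the arm cannot do raises manip.IKError and nothing moves.
- order.close_job(): hands the job in; it is judged then, once.
The state is a dict: "clock": time; "joint_pos": joint angles; "joint_velocities": joint speeds; "tau": joint torques, N m; "tool_pos": TCP position; "tcp_rot": TCP orientation; "contact_force": force on the tool from outside, world axes, zero at the start; "moment": the same for the moment, N m; "gripper_width": finger opening in m; "grasp_force": force on a finger pad.
Only numpy, scipy, OpenCV 4.12 (cv2) and the standard library are available. Lean on these libraries where they do the work, as an engineer would, in place of code of your own. Each camera call takes 0.05 s, during which the arm holds its last target. There are 200 camera calls.

## Working session

There is one attempt and no reset: what is moved stays moved. The work goes in short steps, each a Python script; the robot and the scene stay as the last script left them, time stands still between calls to the robot, and variables do not carry over. Pictures are saved under pics/ and viewed, at most 10 in all, crops included, and the job is handed in when it is done.

```bash
mkdir -p pics
python3 - <<'E'
from cell import manip,cams
import cv2,numpy as np
for n in("top","scene"):
    c=cams.capture(n); cv2.imwrite(f"pics/{n}.png",c["image"]); np.savez(f"{n}.npz",**c); print(n,c["position"],c["orientation"],c["intrinsics"].tolist() if hasattr(c["intrinsics"],'tolist') else c["intrinsics"])
print(manip.state())
E
```

```text
top [0.40928288 0.00972386 1.04546253] [-2.14381453  2.15240022 -0.13892016] [[587.0313920346746, 0.0, 327.27007082386575], [0.0, 587.0313920346746, 239.9586947714441], [0.0, 0.0, 1.0]]
scene [0.10643519 0.59432383 0.51642471] [-0.83963284  2.37928766 -1.31285986] [[513.637263848884, 0.0, 321.41120681705], [0.0, 513.637263848884, 236.54604453830217], [0.0, 0.0, 1.0]]
{'clock': 0.1, 'joint_pos': array([-1.14292862e+00,  2.64621357e-01,  1.60521980e+00, -2.94628742e-05,
        1.27372061e+00, -3.69059424e-02]), 'joint_velocities': array([-0.00118951, -0.00104131, -0.00424072,  0.00088891, -0.00059495,
        0.00097514]), 'tau': array([ 9.75431431e-04, -5.03617752e+01, -3.58071721e+01,  7.31417653e-02,
        2.33333639e-02, -5.44398131e-05]), 'tool_pos': array([ 0.30226867, -0.60282096,  0.23756009]), 'tcp_rot': array([-3.05526746e+00, -7.23081048e-01,  6.43794152e-04]), 'contact_force': array([-0.33545333, -0.47757345, -0.0997899 ]), 'moment': array([-0.01371691,  0.0115145 , -0.03334676]), 'grasp_force': 0.0, 'gripper_width': 0.08822400538897325}
```

View pics/top.png

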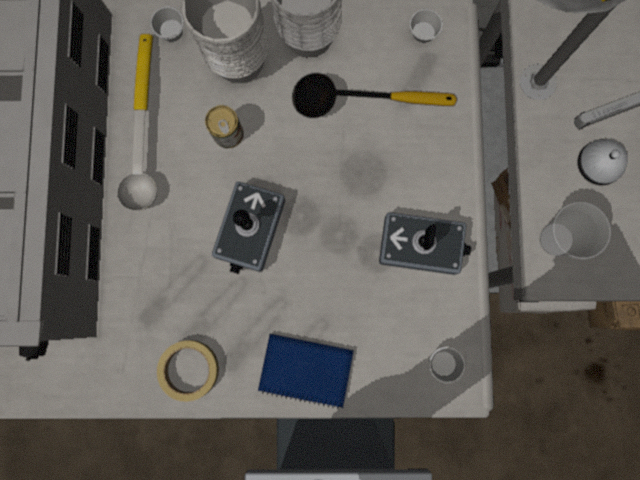

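View pics/scene.png

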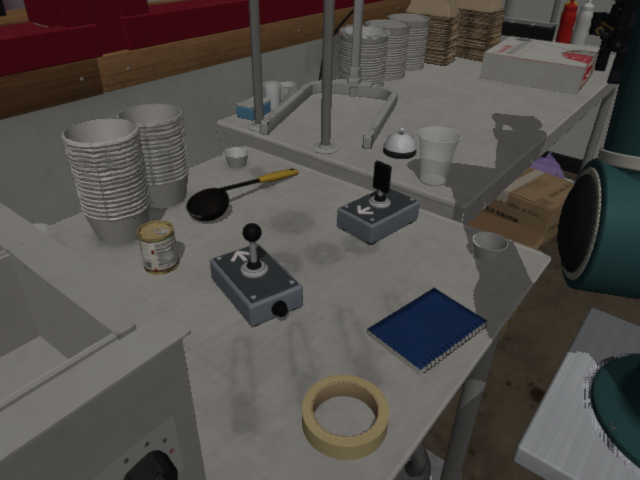

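The top view shows the paddle box at about (424,242), with its arrow at (399,238) pointing image-left and its cable at (468,249). The ball box is at about (248,226). In the scene view the paddle is at (382,178), which confirms which box is which.

```bash
cat > loc.py <<'E'
import numpy as np,cv2
from scipy.spatial.transform import Rotation as R
def ray(c,px,z):
    d=R.from_rotvec(c["orientation"]).as_matrix()@np.linalg.inv(c["intrinsics"])@np.array([px[0],px[1],1.]); p=c["position"]
    return p+d*(z-p[2])/d[2]
def world(c):
    v,u=np.mgrid[:480,:640]; z=c["z_map"]; P=np.stack([u,v,np.ones_like(u)],-1)@np.linalg.inv(c["intrinsics"]).T*z[...,None]
    return P@R.from_rotvec(c["orientation"]).as_matrix().T+c["position"]
E
python3 - <<'E'
from loc import *
c=dict(np.load("top.npz")); W=world(c); u=np.arange(640)[None]; v=np.arange(480)[:,None]
g=c["image"].max(2)
roi=(u>370)&(u<480)&(v>200)&(v<285)
for name,m in(("z",roi&(W[...,2]>.035)&(W[...,2]<.065)&(c["z_map"]>0)),("dark",roi&(g<95)&(W[...,2]<.065))):
    m=cv2.morphologyEx(m.astype(np.uint8),cv2.MORPH_OPEN,np.ones((5,5)))
    m=cv2.morphologyEx(m,cv2.MORPH_CLOSE,np.ones((15,15)))
    cs=max(cv2.findContours(m,0,1)[0],key=cv2.contourArea)
    r=cv2.minAreaRect(np.float32([ray(c,p[0],.048)[:2] for p in cs])); print(name,r,r[0],cv2.minAreaRect(cs))
a=roi&(c["image"].min(2)>150)&(W[...,2]>.03)
ys,xs=np.nonzero(a&(u<415)); print("arrow",ray(c,(xs.mean(),ys.mean()),.05))
print("cable",ray(c,(468,249),.03))
for n in("top","scene"):
    c=dict(np.load(n+".npz"));W=world(c);P=W[(W[...,2]>.085)&(W[...,2]<.14)&(W[...,0]>.25)&(W[...,0]<.55)&(c["z_map"]>0)]
    for s in(P[P[:,1]<-.05],P[(P[:,1]>.05)&(P[:,1]<.25)]): print(n,len(s),np.median(s,0) if len(s) else"",s.min(0),s.max(0))
E
```

```text
z ((0.5412154197692871, -0.14863000810146332), (0.14070618152618408, 0.0900806412100792), 81.85787200927734) (0.5412154197692871, -0.14863000810146332) ((423.44049072265625, 242.18145751953125), (82.76811218261719, 51.95637893676758), 7.85331392288208)
dark ((0.5434514880180359, -0.15771521627902985), (0.14655685424804688, 0.08576051890850067), 82.21074676513672) (0.5434514880180359, -0.15771521627902985) ((428.874755859375, 240.85194396972656), (85.91734313964844, 49.46834945678711), 7.4958577156066895)
arrow [ 0.54806432 -0.10365266  0.05      ]
cable [ 0.53096421 -0.22860484  0.03      ]
top 623 [ 0.53073034 -0.40169414  0.10832699] [ 0.50573548 -0.43781652  0.08512589] [ 0.5499332  -0.14170797  0.13423348]Traceback (most recent call last):
  File "<stdin>", line 15, in <module>
    return umr_minimum(a, axis, None, out, keepdims, initial, where)
ValueError: zero-size array to reduction operation minimum which has no identity
```

```bash
cat >> loc.py <<'E'
yaw=np.radians(81.86); C=np.array([.5412,-.1486,0]); bx=np.array([np.cos(yaw),np.sin(yaw),0]); by=np.array([-bx[1],bx[0],0])
ROT=R.from_matrix(np.c_[bx,-by,[0,0,-1]]).as_rotvec()
def at(x,z): return C+x*bx+[0,0,z]
E
python3 - <<'E'
from loc import *
from cell import manip,inverse_kinematics
for n in("top","scene"):
    c=dict(np.load(n+".npz"));W=world(c);r=np.hypot(W[...,0],W[...,1]);m=(W[...,2]>.15)&(r>.3)&(r<.85)&(W[...,1]<-.05)&(W[...,1]>-.75)&(W[...,0]>.2)&(c["z_map"]>0)
    P=W[m]; print(n,len(P),P[::max(1,len(P)//12)].round(2).tolist())
print(inverse_kinematics(at(-.05,.22),ROT),inverse_kinematics(at(.0135,.1),ROT))
E
```

```text
top 790 [[0.78, -0.24, 0.39], [0.77, -0.3, 0.42], [0.77, -0.29, 0.41], [0.77, -0.27, 0.41], [0.78, -0.26, 0.4], [0.78, -0.25, 0.4], [0.78, -0.33, 0.39], [0.78, -0.32, 0.4], [0.77, -0.32, 0.4], [0.77, -0.32, 0.39], [0.77, -0.27, 0.39], [0.77, -0.29, 0.39], [0.77, -0.28, 0.39]]
scene 2400 [[0.32, -0.56, 0.38], [0.28, -0.57, 0.37], [0.35, -0.65, 0.35], [0.29, -0.56, 0.36], [0.34, -0.64, 0.33], [0.37, -0.66, 0.31], [0.29, -0.51, 0.34], [0.34, -0.66, 0.3], [0.34, -0.65, 0.29], [0.33, -0.64, 0.27], [0.28, -0.54, 0.28], [0.32, -0.64, 0.24]]
[-0.39887976  0.0785289   1.85449762  0.          1.20856614 -0.25680996] [-0.28854261  0.17496949  1.98483458  0.          0.98178859 -0.14647281]
```

Run:
```python
from loc import *
from cell import manip,cams
manip.set_gripper(0.0); manip.move_pose(at(-.05,.22),ROT); manip.move_linear(at(-.05,.10),rate=.1)
s=manip.state(); print(s["clock"],s["tool_pos"],at(-.05,.1),s["contact_force"])
f0=s["contact_force"]@bx
for x in(-.025,-.01,0.0,.0135):
    manip.move_linear(at(x,.10),rate=.05); s=manip.state(); print(s["clock"],x,(s["tool_pos"]-C)@bx,s["contact_force"]@bx-f0)
c=cams.capture("scene"); cv2.imwrite("pics/held.png",cv2.resize(c["image"][100:300,280:520],None,fx=2.5,fy=2.5)); np.savez("held.npz",**c)
```

```text
4.4583 [ 0.53483208 -0.19838427  0.10090849] [ 0.53412038 -0.19809625  0.1       ] [ 0.11726324 -0.76102893  0.25640062]
5.1083 -0.025 -0.02472348567517034 0.5048736437239916
5.5583 -0.01 -0.009837880982894431 -0.8128465799203214
5.9083 0.0 2.665508661024576e-05 -2.5016040365314014
6.325 0.0135 0.013301401432138713 -4.526249142242065
```

View pics/held.png

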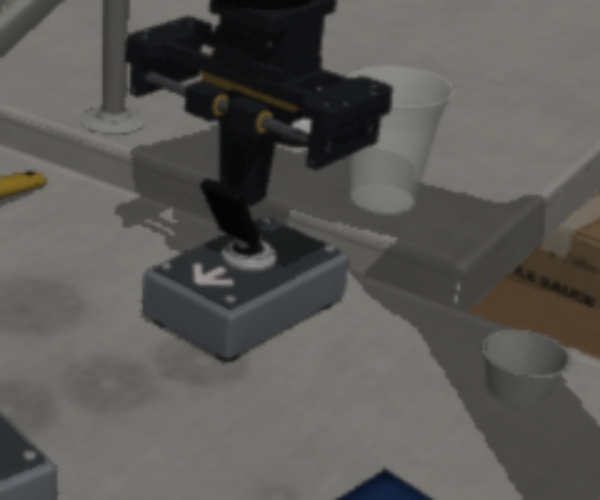

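The paddle, about (232,215) in the crop, leans clearly toward the arrow with the fingers behind it. The 4.5 N push puts it at roughly 0.45–0.5 rad. I'll hold it there, then release.

Run:
```python
from loc import *
from cell import manip,cams
manip.dwell(1.5)
print(manip.state()["contact_force"]@bx)
manip.move_linear(at(-.05,.10),rate=.06); manip.move_linear(at(-.06,.22),rate=.1); manip.dwell(.6)
s=manip.state(); print(s["clock"],s["contact_force"])
c=cams.capture("scene"); cv2.imwrite("pics/after.png",c["image"])
```

```text
-5.731017809939378
11.0333 [-0.09526219 -0.73975244  0.11625285]
```

View pics/after.png

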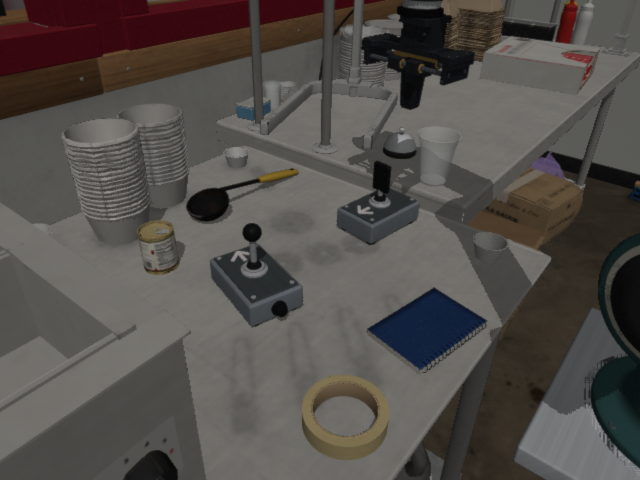

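The paddle (382,178) and the ball (252,232) both stand upright, and the gripper is clear at (410,90).

```bash
python3 -c "
from cell import order
print(order.close_job())"
```

```text
the job is handed in; nothing more can be done
None
```

The job is handed in: the paddle was pushed toward the arrow to about 0.45–0.5 rad (estimated from the push force), held for over 1.5 s and let go; the last picture showed both toggles upright and the arm clear, but the hand-in returned no verdict.

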